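# Weigh the sample jars, hold the reading and take the bath temperature

## Robot

A 7-joint arm with a two-finger parallel gripper is mounted at the origin on the work surface. World frame = base frame: x ahead of the robot, y to its left, z up, the work surface at z = 0. Lengths are in m, angles in rad, forces in N, time in s.
With the tool pointing down it reaches from about 0.4 to 0.85 m from the base axis. Payload 4.5 kg.
Tool frame: the origin (TCP) lies midway between the tips of the shut fingers; the grasp point (between the pads) lies 19 mm behind it; z points along the fingers, y is the line along which they close (so a half turn about z gives the same grasp; the last joint's range is limited). The gripper opens to 88 mm and grips with 3 to 60 N. Pads are 18 mm wide; open, the fingers measure 123 mm over their backs; the gripper's body (75 mm by 187 mm) begins 45 mm behind the grasp point.
Start: joints at [1.353, 0.689, -0.195, 1.565, 0.157, 0.902, -0.215], TCP at [0.156, -0.605, 0.239] pointing down, gripper open.
Joint ranges: [-3.01, 3.01], [-0.46, 2.08], [-1.47, 1.51], [0.13, 2.56], [-1, 4.14], [0.04, 2.09], [-2.66, 2.66]. Speed limits (rad/s): [2.57, 2.57, 3.14, 3.14, 3.14, 3.14, 3.14].

## Interface

Orientations are given as a unit quaternion [x, y, z, w].
In Python, from plant import r gives the robot as it stands.
- The arm moves only by the tool move_arm, never from a script. Its argument "targets" is a list that holds one entry, the list of rows, each a list of 7 numbers: the opening, from 0 (shut) to 1 (fully open), then the shift along the tool's x, y, z in mm, then the turn, a rotation vector about the tool's x, y, z in degrees. In form: [[[claw, dx, dy, dz, ax, ay, az], ...]]. A call has 1 to 10 rows; each row is the pose to reach, as a shift and turn from the pose commanded when the call began, along the tool's axes at that moment; what a row does not reach only later rows make up. A row lasts 1/8 s, in which the tool goes at most 62.5 mm and 10.7 degrees, less where a joint would pass 70% of its speed; a pose out of reach is approached as far as the arm can. A call with a gripper value outside its range is refused whole. The fingers move at their own pace and stop on an object; "newtons" is the grip in N (left out, the last holds). Time passes only in rows, so rows that repeat a pose let the fingers close. It gives the time, the measured TCP pose, the force, the opening and the grip force at its end, in the units of the state.
- r.get_state(): the state, without advancing time (a new reading comes with each control period).
- r.snapshot(name): name is "scene" or "top" or "wrist"; returns the picture (400x640x3 uint8, red, green, blue); there is no depth.
- r.camera_info(name): a dict with "fx", "fy", "cx", "cy" (pixels), "R" (3x3) and "t" (3): a world point X has camera coordinates R X + t. Camera axes: x right, y down, z forward; pixel columns grow to the right and rows downward; lengths in m; the calibration is good to about 2 mm. The wrist camera is an equidistant fisheye: a pixel r from the principal point sees the ray r / f radians off the axis. A picture is of the moment at which its call begins: read the wrist's pose just before it. camera_info takes no time and is no camera call; for the wrist camera it gives the pose at the moment of the call.
- r.finish_job(): hands the job in; it is judged then, once.
The state is a dict: "clock": time; "q": joint angles; "qd": joint speeds; "joint_torque": joint torques, N m; "tool_pos": TCP position; "eef_rot": TCP orientation; "contact_force": force on the tool from outside, world axes, zero at the start; "moment": the same for the moment, N m; "opening": opening from 0.0 (shut) to 1.0 (fully open); "finger_force": force on a finger pad.
Only numpy, scipy, OpenCV 4.12 (cv2) and the standard library are available. Lean on these libraries where they do the work, as an engineer would, in place of code of your own. Each camera call takes 0.05 s, during which the arm holds its last target. There are 200 camera calls.

## Task

Stand every amber sample jar upright in the centre of its own pan on the four-pan balance, then press the balance's hold lever down until it clicks in and stays down by itself. Next pick up the infrared thermometer, point it squarely at the black patch on the blue bath from about 10 cm and keep it still there for two seconds, then stand it upright in the middle of its charging pad again. Leave the other glassware and things where they are, and finish with the jars still centred and the lever still down.

Things in the scene. Friction and masses are not known exactly. Their poses are not given: they have to be found in the camera images.
- jar0: Sealed sample jar: squat amber glass with a steel lid and paper label, 60 mm diameter, 45 mm tall, about 0.2 kg; may be absent (None). Origin at the centre of its underside, z up its axis. Grip it round the side from above.
- jar1: Sealed sample jar: squat amber glass with a steel lid and paper label, 60 mm diameter, 45 mm tall, about 0.2 kg; may be absent (None). Origin at the centre of its underside, z up its axis. Grip it round the side from above.
- jar2: Sealed sample jar: squat amber glass with a steel lid and paper label, 60 mm diameter, 45 mm tall, about 0.2 kg; may be absent (None). Origin at the centre of its underside, z up its axis. Grip it round the side from above.
- jar3: Sealed sample jar: squat amber glass with a steel lid and paper label, 60 mm diameter, 45 mm tall, about 0.2 kg; may be absent (None). Origin at the centre of its underside, z up its axis. Grip it round the side from above.
- balance: Four-pan spring balance, fixed. Grey deck 150 mm deep (x), 455 mm wide (y -250 to +205 mm), 44 mm tall, then a lower step 32 mm tall to y = +325 mm; origin under it on the table, x away from the robot at yaw 0. Four round steel pans stand in a row at y = -195, -85, 25 and 135 mm (x = 0); the hold lever is at y = +265 mm, hinged between two 50 mm tall dark cheeks.
- pan0_top (a point): Centre of the upper face of pan 0 (y = -195 mm on the balance). Steel disc, 96 mm diameter, 4 mm thick, with a faint dark circle of 70 mm diameter round the centre; about 49 mm above the table when empty, 5 mm proud of the deck. Sprung (about 500 N/m): sinks straight down 2 to 4 mm under a jar, without tilting. The point moves with the pan.
- pan1_top (a point): Centre of the upper face of pan 1 (y = -85 mm on the balance). Steel disc, 96 mm diameter, 4 mm thick, with a faint dark circle of 70 mm diameter round the centre; about 49 mm above the table when empty, 5 mm proud of the deck. Sprung (about 500 N/m): sinks straight down 2 to 4 mm under a jar, without tilting. The point moves with the pan.
- pan2_top (a point): Centre of the upper face of pan 2 (y = 25 mm on the balance). Steel disc, 96 mm diameter, 4 mm thick, with a faint dark circle of 70 mm diameter round the centre; about 49 mm above the table when empty, 5 mm proud of the deck. Sprung (about 500 N/m): sinks straight down 2 to 4 mm under a jar, without tilting. The point moves with the pan.
- pan3_top (a point): Centre of the upper face of pan 3 (y = 135 mm on the balance). Steel disc, 96 mm diameter, 4 mm thick, with a faint dark circle of 70 mm diameter round the centre; about 49 mm above the table when empty, 5 mm proud of the deck. Sprung (about 500 N/m): sinks straight down 2 to 4 mm under a jar, without tilting. The point moves with the pan.
- lever (a joint): Reading-hold lever of the balance, rad: 0 = up (its rest, held up by a spring), 0.48 = fully down on its stop. Pushing its paddle down takes about 8 N; past the detent at 0.36 it snaps on to 0.48 and stays there when let go. Let go earlier it springs back up. It can be lifted out of the detent with about 5 N.
- lever_paddle (a point): Centre of the upper face of the black 34 x 34 mm paddle, 14 mm thick, at the end of the lever. The hinge line runs along the balance's y, at its x = +36 mm, z = 72 mm; the paddle lies 110 mm from it towards -x and goes down in an arc, from about 116 mm above the table (up, face tilted 0.35 rad) to about 65 mm (down, face about level).
- thermometer: Grey plastic infrared thermometer, 0.24 kg, 168 mm tall, upright on its foot (66 x 46 mm). Origin at the centre of the foot's underside, z up, x the way it points, y across. A slim handle (32 x 28 mm) carries a head 80 mm long, 36 mm wide (flat sides across y) and 40 mm deep that points forward and 35 degrees down, with a black snout. Grip the head's sides from above.
- head (a point): Middle of the thermometer's head, 8 mm ahead of and 128 mm above its origin: where to grip it (36 mm wide along the thermometer's y).
- beam (a point): Tip of the thermometer's black snout, 52 mm from the middle of the head along its line of sight; (0.0506, 0, 0.0982) m in the thermometer's frame. This frame's x axis is the line of sight: forward and 35 degrees down when the thermometer stands upright; y across, as the thermometer's.
- pad: Charging pad of the thermometer, fixed: flat black disc, 104 mm diameter, 6 mm thick, with a grey circle. Origin at the centre of its underside; the thermometer's foot stands on its upper face.
- bath: Dry-block bath, fixed: blue box 120 x 120 mm, 135 mm tall, whose front (towards its own -x) has a hood sloping at 45 degrees. Origin at the centre of its underside.
- patch (a point): Centre of the round black measuring patch (36 mm diameter with a white border) on the bath's sloping hood, 20 mm to -x of the bath's origin and 105 mm above the table. This frame's z axis points straight out of the hood: 45 degrees up, and horizontally along the bath's -x.
- wash_bottle: Bystander, to be left alone: white plastic wash bottle with a red cap, 68 mm diameter, 160 mm tall. Origin at the centre of its underside.
- flask: Bystander, to be left alone: conical glass flask, 80 mm base, 115 mm tall. Origin at the centre of its underside.
- stopper_a: Bystander, to be left alone: black rubber stopper, 36 mm wide, 28 mm tall. Origin at the centre of its underside.
- stopper_b: Bystander, to be left alone: smaller black rubber stopper, 28 mm wide, 24 mm tall. Origin at the centre of its underside.
- beaker: Bystander, to be left alone: open glass beaker, 72 mm diameter, 85 mm tall. Origin at the centre of its underside.
- dish: Bystander, to be left alone: flat glass dish, 64 mm diameter, 14 mm tall. Origin at the centre of its underside.
Mind the look-alikes: they are no part of the job. What is shaped like the thermometer but green is not meant.

How it is judged:
On the way, in this order (a step that is already met when the one before it is completed fails the run):
1. every jar stands released and centred on a pan, with the lever still up (((horizontal distance between jar0 and pan0_top below 0.012 m and z of jar0 in the frame of pan0_top between -0.006 and 0.006 m) or (horizontal distance between jar0 and pan1_top below 0.012 m and z of jar0 in the frame of pan1_top between -0.006 and 0.006 m) or (horizontal distance between jar0 and pan2_top below 0.012 m and z of jar0 in the frame of pan2_top between -0.006 and 0.006 m) or (horizontal distance between jar0 and pan3_top below 0.012 m and z of jar0 in the frame of pan3_top between -0.006 and 0.006 m)) and angle between each of jar0, jar1, jar2, jar3's own z axis and vertical below 0.12 rad and linear speed of each of jar0, jar1, jar2, jar3 below 0.03 m/s and contact force between the fingers and jar0 below 0.3 N and ((horizontal distance between jar1 and pan0_top below 0.012 m and z of jar1 in the frame of pan0_top between -0.006 and 0.006 m) or (horizontal distance between jar1 and pan1_top below 0.012 m and z of jar1 in the frame of pan1_top between -0.006 and 0.006 m) or (horizontal distance between jar1 and pan2_top below 0.012 m and z of jar1 in the frame of pan2_top between -0.006 and 0.006 m) or (horizontal distance between jar1 and pan3_top below 0.012 m and z of jar1 in the frame of pan3_top between -0.006 and 0.006 m)) and contact force between the fingers and jar1 below 0.3 N and ((horizontal distance between jar2 and pan0_top below 0.012 m and z of jar2 in the frame of pan0_top between -0.006 and 0.006 m) or (horizontal distance between jar2 and pan1_top below 0.012 m and z of jar2 in the frame of pan1_top between -0.006 and 0.006 m) or (horizontal distance between jar2 and pan2_top below 0.012 m and z of jar2 in the frame of pan2_top between -0.006 and 0.006 m) or (horizontal distance between jar2 and pan3_top below 0.012 m and z of jar2 in the frame of pan3_top between -0.006 and 0.006 m)) and contact force between the fingers and jar2 below 0.3 N and ((horizontal distance between jar3 and pan0_top below 0.012 m and z of jar3 in the frame of pan0_top between -0.006 and 0.006 m) or (horizontal distance between jar3 and pan1_top below 0.012 m and z of jar3 in the frame of pan1_top between -0.006 and 0.006 m) or (horizontal distance between jar3 and pan2_top below 0.012 m and z of jar3 in the frame of pan2_top between -0.006 and 0.006 m) or (horizontal distance between jar3 and pan3_top below 0.012 m and z of jar3 in the frame of pan3_top between -0.006 and 0.006 m)) and contact force between the fingers and jar3 below 0.3 N and value of joint lever below 0.15 rad), for 0.2 s.
2. the lever is held down by its detent, untouched (value of joint lever above 0.4 rad and contact force between each of the arm, the fingers and balance below 0.3 N), for 0.3 s.
3. the held thermometer sights the patch squarely from 50 to 160 mm and is kept still for 1.2 s (x of patch in the frame of beam between 0.05 and 0.16 m and y of patch in the frame of beam between -0.014 and 0.014 m and z of patch in the frame of beam between -0.014 and 0.014 m and angle between the x axis of beam and the z axis of patch, either way round below 0.6 rad and z of beam in the frame of patch above 0.03 m and linear speed of thermometer below 0.03 m/s and angular speed of thermometer below 0.25 rad/s and contact force between the fingers and thermometer above 1 N), for 1.2 s.
At the end, for the whole second after the job is handed in: Every jar stands upright, at rest and released, within 12 mm of the centre of a pan; the lever is down in its detent (over 0.40 rad); the thermometer stands upright and released on its charging pad, within 20 mm of the pad's centre (all of step 2 and ((horizontal distance between jar0 and pan0_top below 0.012 m and z of jar0 in the frame of pan0_top between -0.006 and 0.006 m) or (horizontal distance between jar0 and pan1_top below 0.012 m and z of jar0 in the frame of pan1_top between -0.006 and 0.006 m) or (horizontal distance between jar0 and pan2_top below 0.012 m and z of jar0 in the frame of pan2_top between -0.006 and 0.006 m) or (horizontal distance between jar0 and pan3_top below 0.012 m and z of jar0 in the frame of pan3_top between -0.006 and 0.006 m)) and angle between each of jar0, jar1, jar2, jar3's own z axis and vertical below 0.12 rad and linear speed of each of jar0, jar1, jar2, jar3, thermometer below 0.03 m/s and contact force between the fingers and jar0 below 0.3 N and ((horizontal distance between jar1 and pan0_top below 0.012 m and z of jar1 in the frame of pan0_top between -0.006 and 0.006 m) or (horizontal distance between jar1 and pan1_top below 0.012 m and z of jar1 in the frame of pan1_top between -0.006 and 0.006 m) or (horizontal distance between jar1 and pan2_top below 0.012 m and z of jar1 in the frame of pan2_top between -0.006 and 0.006 m) or (horizontal distance between jar1 and pan3_top below 0.012 m and z of jar1 in the frame of pan3_top between -0.006 and 0.006 m)) and contact force between the fingers and jar1 below 0.3 N and ((horizontal distance between jar2 and pan0_top below 0.012 m and z of jar2 in the frame of pan0_top between -0.006 and 0.006 m) or (horizontal distance between jar2 and pan1_top below 0.012 m and z of jar2 in the frame of pan1_top between -0.006 and 0.006 m) or (horizontal distance between jar2 and pan2_top below 0.012 m and z of jar2 in the frame of pan2_top between -0.006 and 0.006 m) or (horizontal distance between jar2 and pan3_top below 0.012 m and z of jar2 in the frame of pan3_top between -0.006 and 0.006 m)) and contact force between the fingers and jar2 below 0.3 N and ((horizontal distance between jar3 and pan0_top below 0.012 m and z of jar3 in the frame of pan0_top between -0.006 and 0.006 m) or (horizontal distance between jar3 and pan1_top below 0.012 m and z of jar3 in the frame of pan1_top between -0.006 and 0.006 m) or (horizontal distance between jar3 and pan2_top below 0.012 m and z of jar3 in the frame of pan2_top between -0.006 and 0.006 m) or (horizontal distance between jar3 and pan3_top below 0.012 m and z of jar3 in the frame of pan3_top between -0.006 and 0.006 m)) and contact force between the fingers and jar3 below 0.3 N and horizontal distance between thermometer and pad below 0.02 m and z of thermometer in the frame of pad between 0.002 and 0.012 m and angle between thermometer's own z axis and vertical below 0.1 rad); the robot touches nothing.
It fails at once if a bystander is shifted by more than 50 mm (distance of any of wash_bottle, flask, stopper_a, stopper_b, beaker, dish from where it was at the start of the episode above 0.05 m).
Of jar0, jar1, jar2, jar3 only 3 to 4 are there at a start; the rules pass over those that are not, and their reading is None.
At some moment in a run one of jar0, jar1, jar2, jar3 may be knocked a few centimetres aside while the robot is not near it.
It also fails if it takes over 210 s, if anything falls off the work surface, if the arm or the gripper's body presses on something with over 40 N, if the wrist force passes 120 N, or if a joint passes its speed limit or range.

## Working session

There is one attempt and no reset: what is moved stays moved. The work goes in short steps, Python scripts to look and compute and a tool call to move; the robot and the scene stay as the last step left them, time stands still between calls to the robot, and variables do not carry over. Pictures are saved under pics/ and viewed, at most 14 in all, crops included, and the job is handed in when it is done.

Besides the shell and the picture viewer there is one more tool, called after "Call:" as name([rows], argument=value, ...), one row to a line, values as JSON. move_arm: Moves the arm, as the interface text tells. Its arguments: {"type":"object","properties":{"targets":{"type":"array","items":{"type":"array","items":{"type":"array","items":{"type":"number"}}}},"newtons":{"type":"number"}},"required":["targets"]}

```bash
ls; mkdir -p pics
python3 - <<'E'
from plant import r
import cv2
for n in ("scene","top"):
    im=r.snapshot(n); cv2.imwrite(f"pics/{n}0.png",im[:,:,::-1])
    c=r.camera_info(n); print(n,c)
s=r.get_state(); print(s)
E
```

```text
pics
scene {'fx': 449.53568414994334, 'fy': 449.53568414994334, 'cx': 310.656144578097, 'cy': 200.3448154087502, 'R': array([[ 0.12979813,  0.99153969,  0.00122132],
       [ 0.82829875, -0.10775172, -0.54982793],
       [-0.54504461,  0.07237825, -0.83527706]]), 't': array([-0.03197909, -0.35351648,  1.81285775])}
top {'fx': 449.24222572548985, 'fy': 449.24222572548985, 'cx': 325.90804986942817, 'cy': 194.94692710249507, 'R': array([[-0.01237973, -0.99961176, -0.02496144],
       [-0.99578302,  0.01459399, -0.09057143],
       [ 0.09090056,  0.02373493, -0.99557709]]), 't': array([-0.0165396 ,  0.50743844,  1.25354662])}
{'clock': 0.1, 'q': array([ 1.35279528,  0.68985857, -0.19453236,  1.56624745,  0.15732735,
        0.90250669, -0.21509716]), 'qd': array([-0.0004141 , -0.00081463, -0.00064809, -0.00375459,  0.00010056,
       -0.00068883,  0.00035143]), 'joint_torque': array([-4.09342945e-03, -5.28505540e+01, -1.27156690e+00, -1.53836936e+01,
       -5.24747372e-02,  2.04949953e-03,  5.14331327e-05]), 'tool_pos': array([ 0.15553242, -0.60474977,  0.23801451]), 'eef_rot': array([ 9.92077976e-01,  1.25620970e-01, -1.70135393e-04, -7.94783561e-04]), 'contact_force': array([ 0.51383691,  0.12596062, -0.73108995]), 'moment': array([-0.03918826,  0.01092318,  0.0054243 ]), 'finger_force': 0.0, 'opening': 1.0007444766957514}
```

View pics/scene0.png

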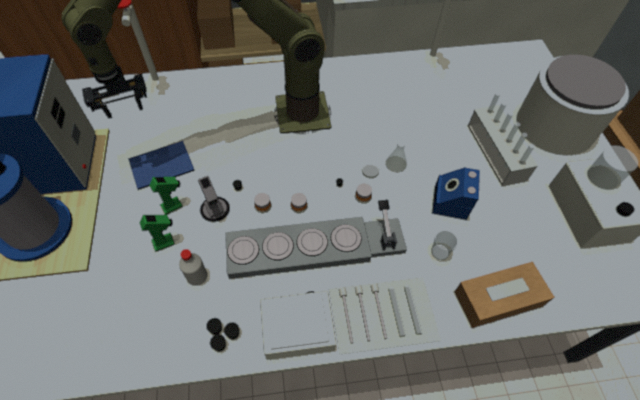

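View pics/top0.png

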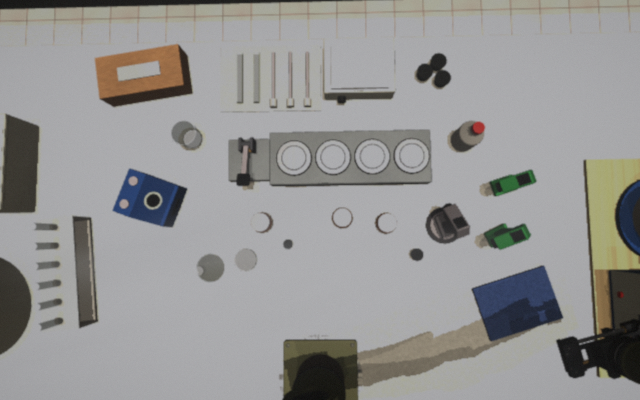

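The scene view shows 3 pale-lidded jars at (262,202), (299,202) and (363,192). The grey/black thermometer is on its pad at (212,200), with two green look-alikes at (166,190) and (157,230). The bath patch is at (453,185) and the lever paddle near (384,205).

Jar candidates in the top view:
- **Jars:** (262,222), (342,217), (387,223).
- **Not jars:** dish (246,260), beaker (187,137), flask (210,267).

I'll check the choice in a close crop.

```bash
cat > h.py <<'E'
import numpy as np, cv2
from plant import r
from scipy.spatial.transform import Rotation as Rot
def ray(n,u,v,c=None):
    c=c or r.camera_info(n); R,t=c["R"],c["t"]
    p=np.array([(u-c["cx"])/c["fx"],(v-c["cy"])/c["fy"]])
    if n=="wrist":
        th=np.hypot(*p); d=np.array([*(p/max(th,1e-9)*np.sin(th)),np.cos(th)])
    else: d=np.array([*p,1.])
    return -R.T@t, R.T@(d/np.linalg.norm(d))
def onz(n,u,v,z,c=None):
    o,d=ray(n,u,v,c); return o+d*(z-o[2])/d[2]
def proj(n,X,c=None):
    c=c or r.camera_info(n); x=c["R"]@np.asarray(X)+c["t"]
    if n=="wrist":
        h=np.hypot(x[0],x[1]); k=np.arctan2(h,x[2])/max(h,1e-9)
    else: k=1/x[2]
    return c["fx"]*x[0]*k+c["cx"],c["fy"]*x[1]*k+c["cy"]
def toolR(s=None):
    s=s or r.get_state(); return Rot.from_quat(s["eef_rot"]).as_matrix()
def delta(X):  # mm in tool axes from measured TCP to world X
    s=r.get_state(); return toolR(s).T@(np.asarray(X)-s["tool_pos"])*1000
E
python3 - <<'E'
from h import *
a=cv2.imread("pics/top0.png"); b=cv2.imread("pics/scene0.png")
c1=cv2.resize(a[120:280,220:480],None,fx=3,fy=3,interpolation=cv2.INTER_CUBIC)[:,:780]
c2=cv2.resize(b[150:290,180:420],None,fx=3.3,fy=3.3,interpolation=cv2.INTER_CUBIC)
cv2.imwrite("pics/c1.png",c1);cv2.imwrite("pics/c2.png",c2)
for n,l,z in (("top",[(262,222),(342,217),(387,223)],.045),("scene",[(363,188),(299,199),(262,199)],.045),
  ("top",[(294,157.5),(333,156.5),(372,156),(411,155)],.049),("scene",[(243,250),(278,245),(313,241),(346,237)],.049)):
    for p in l: print(n,p,onz(n,*p,z).round(3))
E
```

```text
top (262, 222) [0.432 0.155 0.045]
top (342, 217) [ 0.443 -0.068  0.045]
top (387, 223) [ 0.425 -0.192  0.045]
scene (363, 188) [0.426 0.159 0.045]
scene (299, 199) [ 0.443 -0.066  0.045]
scene (262, 199) [ 0.426 -0.191  0.045]
top (294, 157.5) [0.612 0.064 0.049]
top (333, 156.5) [ 0.613 -0.045  0.049]
top (372, 156) [ 0.612 -0.154  0.049]
top (411, 155) [ 0.613 -0.263  0.049]
scene (243, 250) [ 0.614 -0.263  0.049]
scene (278, 245) [ 0.611 -0.152  0.049]
scene (313, 241) [ 0.611 -0.04   0.049]
scene (346, 237) [0.61  0.067 0.049]
```

View pics/c1.png

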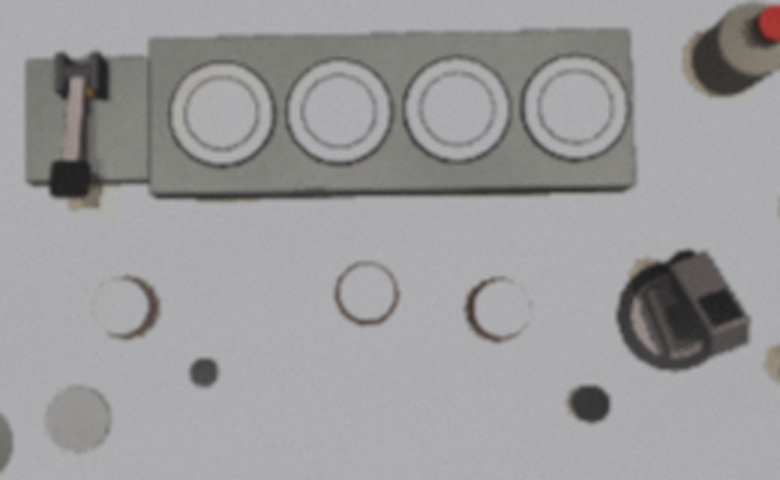

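View pics/c2.png

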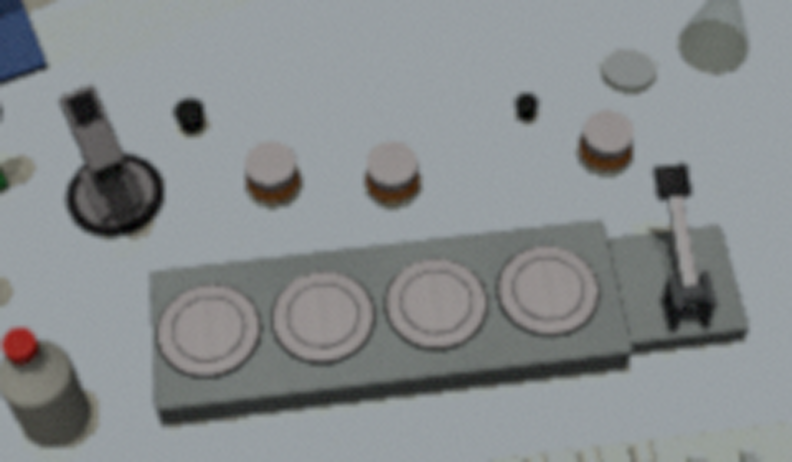

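The crops confirm three amber jars with pale lids, all upright and off the balance. Four empty pans lie at y≈-0.263, -0.153, -0.043 and 0.066 with x≈0.612, and the lever is up. I'll move above the right-hand jar C.

Call:
move_arm([
  [[1,364,-333,40,0,0,-75.6],[1,364,-333,40,0,0,-75.6],[1,364,-333,40,0,0,-75.6],[1,364,-333,40,0,0,-75.6],[1,364,-333,40,0,0,-75.6],[1,364,-333,40,0,0,-75.6],[1,364,-333,40,0,0,-75.6],[1,364,-333,40,0,0,-75.6],[1,364,-333,40,0,0,-75.6],[1,364,-333,40,0,0,-75.6]],
], newtons=15)

```text
clock: 1.35
tool_pos: [0.4246, -0.1927, 0.1984]
eef_rot: [0.707, 0.707, -0.001, -0.0]
contact_force: [0.1, -0.3, 0.0]
opening: 1.0
finger_force: 0.0
```

Run:
```python
from h import *
c=r.camera_info("wrist"); im=r.snapshot("wrist")[:,:,::-1].copy()
cv2.imwrite("pics/w1.png",im); print(c)
for X in [(.4255,-.1915,.045),(.443,-.067,.045),(.612,-.153,.049),(.42,-.36,.006)]: print(X,np.round(proj("wrist",X,c)))
```

```text
{'fx': 309.70691628693146, 'fy': 309.70691628693146, 'cx': 320.81148891878047, 'cy': 198.39799315158976, 'R': array([[ 9.99999591e-01, -7.75387968e-04, -4.65267330e-04],
       [-6.20521475e-04, -9.62676457e-01,  2.70654123e-01],
       [-6.57763855e-04, -2.70653724e-01, -9.62676544e-01]]), 't': array([-0.4260419 , -0.21089818,  0.29763384])}
(0.4255, -0.1915, 0.045) [320. 184.]
(0.443, -0.067, 0.045) [339.  56.]
(0.612, -0.153, 0.049) [495. 151.]
(0.42, -0.36, 0.006) [316. 303.]
```

View pics/w1.png

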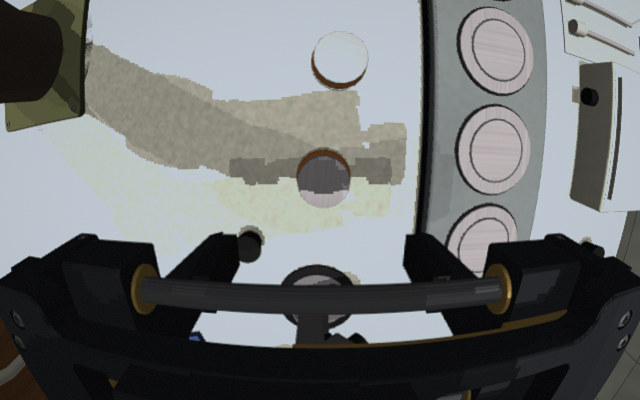

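The wrist view shows jar C's lid at (324,182), B's lid at (340,56) and the pan rims. All match the estimates to 2–3 mm.

Call:
move_arm([
  [[1,2,2,60,0,0,0],[1,2,2,120,0,0,0],[1,2,2,165,0,0,0],[1,2,2,190,0,0,0],[1,2,2,190,0,0,0],[0,2,2,190,0,0,0],[0,2,2,190,0,0,0],[0,2,2,190,0,0,0],[0,2,2,180,0,0,0],[0,2,2,130,0,0,0]],
], newtons=15)

```text
clock: 2.65
tool_pos: [0.4261, -0.1895, 0.0681]
eef_rot: [0.706, 0.708, -0.002, -0.002]
contact_force: [1.3, 0.2, -2.0]
opening: 0.664
finger_force: 15.0
```

Call:
move_arm([
  [[0,0,0,-45,0,0,0],[0,18,60,-50,0,0,0],[0,37,120,-50,0,0,0],[0,37,170,-45,0,0,0],[0,37,186,-35,0,0,0],[0,37,186,-10,0,0,0],[0,37,186,5,0,0,0],[0,37,186,11,0,0,0],[0,37,186,11,0,0,0]],
])

```text
clock: 3.78
tool_pos: [0.6128, -0.1532, 0.058]
eef_rot: [0.707, 0.707, -0.0, -0.0]
contact_force: [-0.1, 0.6, -0.7]
opening: 0.662
finger_force: 15.0
```

Call:
move_arm([
  [[0,0,0,2,0,0,0],[1,0,0,2,0,0,0],[1,0,0,2,0,0,0],[1,0,0,2,0,0,0],[1,0,0,-30,0,0,0],[1,0,0,-80,0,0,0],[1,0,0,-142,0,0,0],[1,0,0,-142,0,0,0],[1,0,0,-142,0,0,0]],
])

```text
clock: 4.9
tool_pos: [0.6128, -0.1533, 0.1994]
eef_rot: [0.707, 0.707, -0.0, -0.0]
contact_force: [0.2, 0.6, -0.5]
opening: 1.002
finger_force: 0.0
```

Run:
```python
from h import *
s=r.get_state();print(s["tool_pos"])
c=r.camera_info("wrist"); im=r.snapshot("wrist")[:,:,::-1].copy()
cv2.imwrite("pics/w2.png",cv2.resize(im[60:290,230:430],None,fx=2.6,fy=2.6,interpolation=cv2.INTER_CUBIC))
for X in [(.612,-.153,.09),(.612,-.153,.045),(.443,-.067,.045)]: print(X,np.round(proj("wrist",X,c)))
```

```text
[ 0.61278235 -0.15325577  0.199382  ]
(0.612, -0.153, 0.09) [318. 196.]
(0.612, -0.153, 0.045) [319. 184.]
(0.443, -0.067, 0.045) [157. 106.]
```

View pics/w2.png

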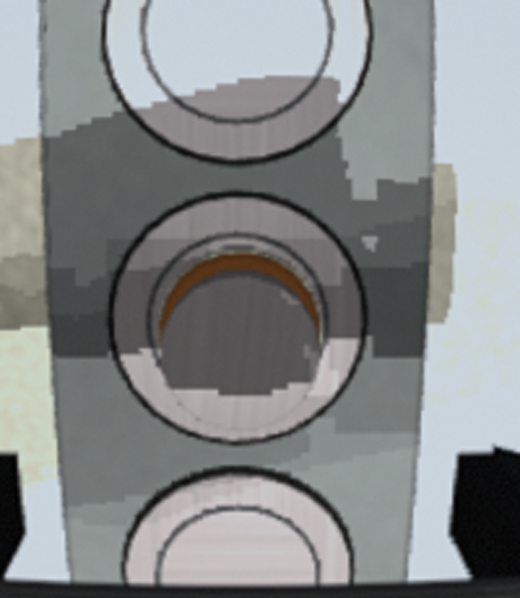

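Jar C sits concentric on pan 1, with lid centre and pan centre both about crop column 239. Next is B.

Call:
move_arm([
  [[1,28,-55,0,0,0,0],[1,56,-110,0,0,0,0],[1,86,-165,0,0,0,0],[1,86,-169,50,0,0,0],[1,86,-169,110,0,0,0],[1,86,-169,160,0,0,0],[1,86,-169,191,0,0,0],[1,86,-169,191,0,0,0],[0,86,-169,191,0,0,0],[0,86,-169,191,0,0,0]],
])

```text
clock: 6.2
tool_pos: [0.4426, -0.0669, 0.0073]
eef_rot: [0.706, 0.708, -0.001, -0.002]
contact_force: [-0.2, -0.5, -0.3]
opening: 0.796
finger_force: 0.0
```

Call:
move_arm([
  [[0,0,0,0,0,0,0],[0,0,0,-20,0,0,0],[0,0,0,-80,0,0,0],[0,12,50,-100,0,0,0],[0,24,110,-100,0,0,0],[0,24,160,-95,0,0,0],[0,24,170,-85,0,0,0],[0,24,170,-60,0,0,0],[0,24,170,-50,0,0,0],[0,24,170,-50,0,0,0]],
])

```text
clock: 7.45
tool_pos: [0.6125, -0.0431, 0.0579]
eef_rot: [0.707, 0.708, -0.001, -0.001]
contact_force: [-0.6, 0.7, -2.0]
opening: 0.666
finger_force: 15.0
```

Call:
move_arm([
  [[0,0,0,4,0,0,0],[0,0,0,4,0,0,0],[1,0,0,4,0,0,0],[1,0,0,4,0,0,0],[1,0,0,4,0,0,0],[1,0,0,-30,0,0,0],[1,0,0,-85,0,0,0],[1,0,0,-142,0,0,0],[1,50,-25,-142,0,0,0],[1,100,-60,-142,0,0,0]],
])

```text
clock: 8.7
tool_pos: [0.5547, 0.0581, 0.2017]
eef_rot: [0.708, 0.706, 0.002, 0.001]
contact_force: [-0.0, 0.8, 0.5]
opening: 1.0
finger_force: 0.0
```

Call:
move_arm([
  [[1,50,-50,0,0,0,0],[1,100,-100,0,0,0,0],[1,100,-122,0,0,0,0],[1,100,-122,0,0,0,0],[1,100,-122,0,0,0,0]],
])

```text
clock: 9.32
tool_pos: [0.4332, 0.1565, 0.2009]
eef_rot: [0.707, 0.707, 0.0, 0.0]
contact_force: [0.5, -0.7, 0.6]
opening: 0.999
finger_force: 0.0
```

Run:
```python
from h import *
s=r.get_state();print(s["tool_pos"],s["eef_rot"])
c=r.camera_info("wrist"); im=r.snapshot("wrist")[:,:,::-1].copy()
cv2.imwrite("pics/w3.png",im)
for X in [(.429,.157,.045),(.612,-.043,.09),(.612,.066,.049),(.612,-.153,.09)]: print(X,np.round(proj("wrist",X,c)))
for X in [(.54,.197,.116)]: print(X,np.round(proj("wrist",X,c)))
```

```text
[0.43317635 0.15654193 0.20085104] [7.07296724e-01 7.06916537e-01 3.47439215e-04 4.83009626e-04]
(0.429, 0.157, 0.045) [315. 184.]
(0.612, -0.043, 0.09) [465. 353.]
(0.612, 0.066, 0.049) [472. 261.]
(0.612, -0.153, 0.09) [445. 405.]
(0.54, 0.197, 0.116) [453. 156.]
```

View pics/w3.png

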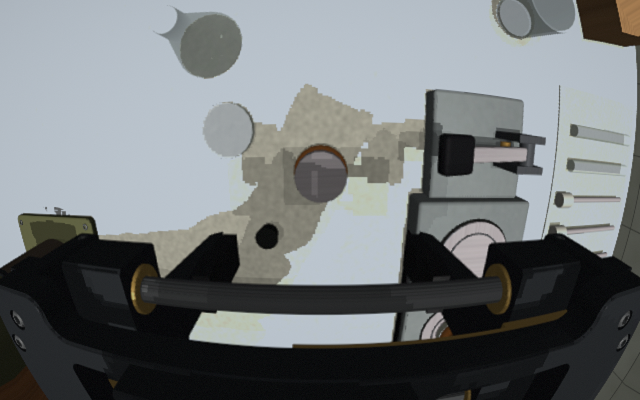

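The wrist view shows jar A's lid at (320,176), so it is at about (0.433, 0.162). The dish is at (229,129), a stopper at (267,236) and the raised paddle at (456,154), which the gripper body could hit. I'll turn the gripper 90° for this jar.

Call:
move_arm([
  [[1,4,0,0,0,0,-10],[1,4,0,0,0,0,-20],[1,4,0,0,0,0,-30],[1,4,0,0,0,0,-40],[1,4,0,0,0,0,-50],[1,4,0,0,0,0,-60],[1,4,0,0,0,0,-70],[1,4,0,0,0,0,-80],[1,4,0,0,0,0,-90],[1,4,0,0,0,0,-90]],
])

```text
clock: 10.62
tool_pos: [0.4331, 0.1602, 0.2002]
eef_rot: [0.002, 1.0, 0.0, -0.0]
contact_force: [-0.3, -0.1, -0.6]
opening: 0.997
finger_force: 0.0
```

Run:
```python
from h import *
s=r.get_state();print(s["tool_pos"],s["eef_rot"],s["q"].round(2))
c=r.camera_info("wrist"); im=r.snapshot("wrist")[:,:,::-1].copy()
cv2.imwrite("pics/w4.png",im)
for X in [(.433,.162,.045),(.54,.197,.116)]: print(X,np.round(proj("wrist",X,c),1))
# amber mask (hue orange-brown)
hsv=cv2.cvtColor(im,cv2.COLOR_BGR2HSV)
m=cv2.inRange(hsv,(3,110,40),(20,255,200)); n,l,st,ce=cv2.connectedComponentsWithStats(m)
print([(list(st[i]),ce[i].round()) for i in range(1,n) if st[i][4]>30])
t=r.snapshot("top"); cv2.imwrite("pics/t2.png",t[:,:,::-1])
```

```text
[0.43305816 0.16015533 0.20023001] [ 2.28651245e-03  9.99997236e-01  3.76040740e-04 -3.97928582e-04] [ 0.21  0.77 -1.13  2.06  0.91  0.93  0.13]
(0.433, 0.162, 0.045) [322.2 182.4]
(0.54, 0.197, 0.116) [361.3 314.6]
[([np.int32(297), np.int32(151), np.int32(53), np.int32(28), np.int32(264)], array([322., 159.])), ([np.int32(131), np.int32(264), np.int32(26), np.int32(50), np.int32(490)], array([140., 288.])), ([np.int32(485), np.int32(264), np.int32(27), np.int32(50), np.int32(494)], array([501., 288.])), ([np.int32(293), np.int32(310), np.int32(274), np.int32(38), np.int32(1060)], array([453., 332.])), ([np.int32(109), np.int32(379), np.int32(8), np.int32(9), np.int32(35)], array([113., 382.])), ([np.int32(464), np.int32(390), np.int32(7), np.int32(10), np.int32(43)], array([468., 395.]))]
```

View pics/w4.png

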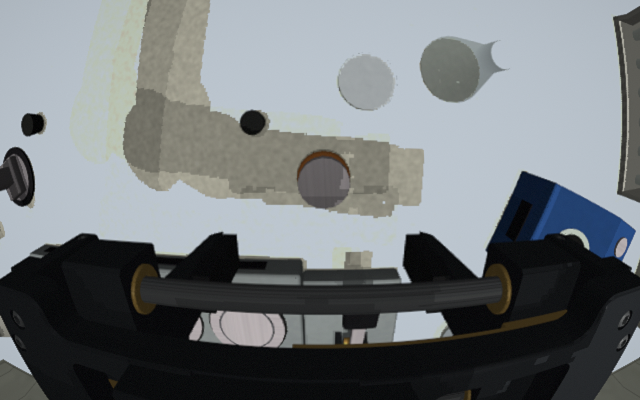

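Jar A's lid is at (323,182), which matches (0.433, 0.162). Grasping now.

Call:
move_arm([
  [[1,0,2,60,0,0,0],[1,0,2,120,0,0,0],[1,0,2,165,0,0,0],[1,0,2,192,0,0,0],[1,0,2,192,0,0,0],[0,0,2,192,0,0,0],[0,0,2,192,0,0,0],[0,0,2,192,0,0,0],[0,0,2,180,0,0,0],[0,0,2,130,0,0,0]],
])

```text
clock: 11.98
tool_pos: [0.431, 0.1617, 0.0698]
eef_rot: [0.0, 1.0, -0.001, -0.002]
contact_force: [1.3, 0.1, -2.2]
opening: 0.665
finger_force: 15.0
```

Call:
move_arm([
  [[0,0,-10,-50,0,0,0],[0,0,-60,-60,0,0,0],[0,-40,-96,-60,0,0,0],[0,-100,-96,-60,0,0,0],[0,-155,-96,-60,0,0,0],[0,-179,-96,-50,0,0,0],[0,-179,-96,-40,0,0,0],[0,-179,-96,-10,0,0,0],[0,-179,-96,5,0,0,0],[0,-179,-96,5,0,0,0]],
])

```text
clock: 13.22
tool_pos: [0.6095, 0.0666, 0.0647]
eef_rot: [-0.001, 1.0, -0.001, -0.001]
contact_force: [1.1, 0.1, -2.5]
opening: 0.663
finger_force: 15.0
```

Call:
move_arm([
  [[0,-3,0,0,0,0,0],[0,-3,0,11,0,0,0],[0,-3,0,11,0,0,0],[1,-3,0,11,0,0,0],[1,-3,0,11,0,0,0],[1,-3,0,11,0,0,0],[1,-3,0,-30,0,0,0],[1,-3,0,-85,0,0,0],[1,-3,0,-145,0,0,0],[1,-3,0,-165,0,0,0]],
])

```text
clock: 14.48
tool_pos: [0.6154, 0.0683, 0.2348]
eef_rot: [-0.0, 1.0, 0.001, 0.003]
contact_force: [0.1, 0.4, 0.2]
opening: 0.997
finger_force: 0.0
```

Call:
move_arm([
  [[1,60,0,0,0,0,0],[1,120,0,0,0,0,0],[1,150,0,0,0,0,0],[1,150,0,0,0,0,0]],
])

```text
clock: 14.98
tool_pos: [0.462, 0.066, 0.2303]
eef_rot: [-0.001, 1.0, -0.001, -0.001]
contact_force: [0.3, 0.1, 0.1]
opening: 1.001
finger_force: 0.0
```

Run:
```python
from h import *
print(r.get_state()["tool_pos"])
ims=[]
for n,(y,x) in (("top",(120,220)),("scene",(175,205))):
    im=r.snapshot(n)[:,:,::-1].copy(); cv2.imwrite(f"pics/{n}3.png",im)
    ims.append(cv2.resize(im[y:y+100,x:x+260],None,fx=3,fy=3,interpolation=cv2.INTER_CUBIC))
cv2.imwrite("pics/c3.png",np.vstack(ims)[:600,:])
for y in (.066,-.043,-.153,-.263):
    a=proj("top",(.612,y,.045));b=proj("top",(.612,y,.09));c=proj("scene",(.612,y,.09))
    f=lambda p,x,yy,o=0:(np.array(p)-[x,yy])*3+[0,o]
    print(y,f(a,220,120).round(),f(b,220,120).round(),f(c,205,175,300).round())
```

```text
[0.46199656 0.06596875 0.23032456]
0.066 [221. 113.] [216. 104.] [425. 469.]
-0.043 [337. 111.] [336. 102.] [322. 481.]
-0.153 [454. 109.] [458. 100.] [216. 493.]
-0.263 [572. 107.] [580.  98.] [109. 505.]
```

View pics/c3.png

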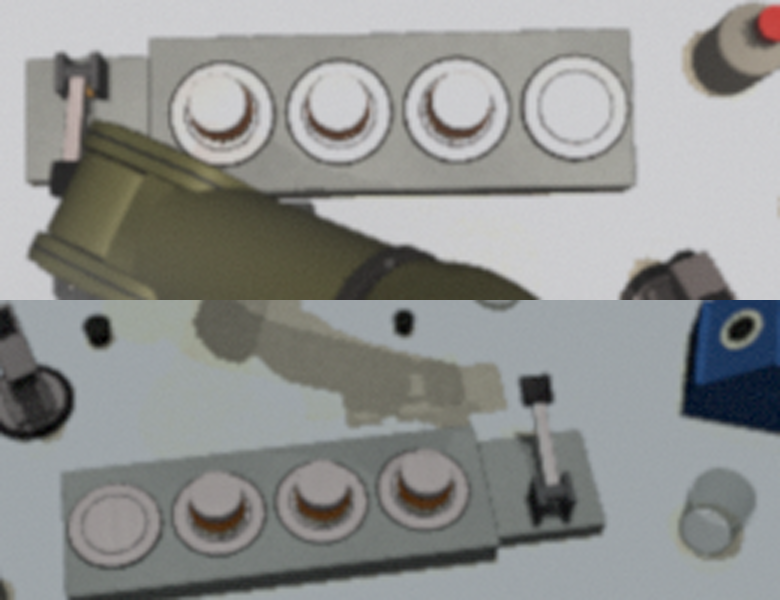

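All three jars are centred within about 3 mm and the lever is up at crop (537,390) in the scene view. Next I press the lever with shut fingers.

Call:
move_arm([
  [[0,-40,60,0,0,0,0],[0,-80,110,0,0,0,0],[0,-80,131,0,0,0,0],[0,-80,131,40,0,0,0],[0,-80,131,85,0,0,0],[0,-80,131,100,0,0,0],[0,-80,131,110,0,0,0],[0,-80,131,120,0,0,0],[0,-80,131,130,0,0,0],[0,-80,131,140,0,0,0]],
])

```text
clock: 16.32
tool_pos: [0.5448, 0.1993, 0.0924]
eef_rot: [-0.0, 1.0, 0.001, 0.001]
contact_force: [-1.2, -0.6, 3.2]
opening: 0.007
finger_force: 1.6
```

Call:
move_arm([
  [[0,2,-2,8,0,0,0],[0,2,-2,16,0,0,0],[0,2,-2,22,0,0,0],[0,2,-2,27,0,0,0],[0,2,-2,30,0,0,0],[0,2,-2,30,0,0,0]],
])

```text
clock: 17.08
tool_pos: [0.5425, 0.1956, 0.0659]
eef_rot: [-0.0, 1.0, -0.001, 0.002]
contact_force: [-9.1, -9.6, 41.6]
opening: 0.004
finger_force: 21.3
```

Call:
move_arm([
  [[0,0,0,-8,0,0,0],[0,0,0,-40,0,0,0],[0,0,0,-90,0,0,0],[0,0,0,-150,0,0,0],[0,40,-40,-180,0,0,0],[0,80,-90,-180,0,0,0],[0,110,-140,-180,0,0,0],[0,110,-200,-180,0,0,0],[0,110,-260,-180,0,0,0]],
])

```text
clock: 18.2
tool_pos: [0.432, -0.066, 0.2408]
eef_rot: [-0.001, 1.0, -0.0, 0.0]
contact_force: [1.5, -0.5, -1.0]
opening: 0.004
finger_force: 0.0
```

Run:
```python
from h import *
print(r.get_state()["tool_pos"])
ims=[]
for n,(y,x) in (("top",(120,220)),("scene",(150,160))):
    im=r.snapshot(n)[:,:,::-1].copy(); cv2.imwrite(f"pics/{n}4.png",im)
    ims.append(cv2.resize(im[y:y+100,x:x+260],None,fx=3,fy=3,interpolation=cv2.INTER_CUBIC))
cv2.imwrite("pics/c4.png",np.vstack(ims))
```

```text
[ 0.43200168 -0.06597494  0.24082618]
```

View pics/c4.png

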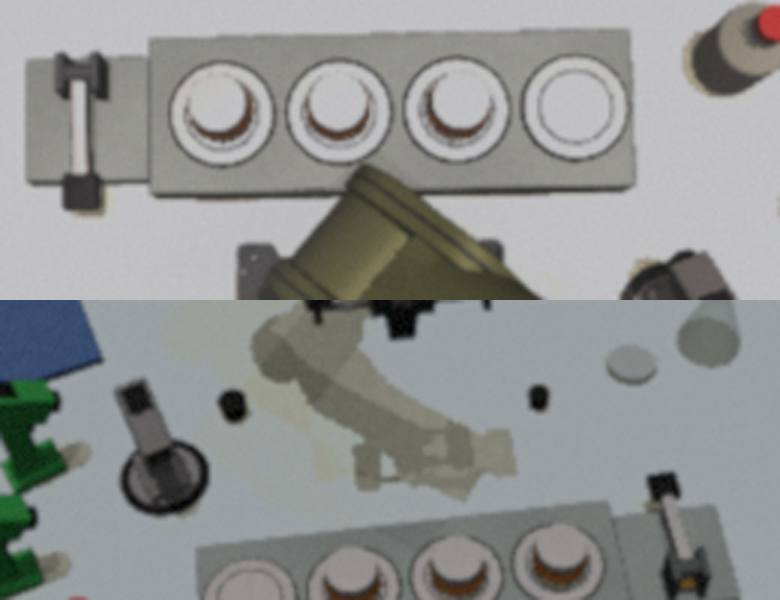

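The lever paddle has moved down, from crop (70,180) to (81,192) in the top view, and the jars are unchanged. Moving above the thermometer to measure it.

Call:
move_arm([
  [[1,0,-50,-30,0,0,0],[1,0,-110,-60,0,0,0],[1,0,-165,-90,0,0,0],[1,10,-220,-90,0,0,0],[1,10,-270,-90,0,0,0],[1,10,-290,-90,0,0,0],[1,10,-290,-90,0,0,0],[1,10,-290,-90,0,0,0]],
])

```text
clock: 19.3
tool_pos: [0.4229, -0.3522, 0.3308]
eef_rot: [-0.002, 1.0, 0.0, 0.0]
contact_force: [-0.1, -0.2, -0.2]
opening: 0.89
finger_force: 0.0
```

Run:
```python
from h import *
print(r.get_state()["tool_pos"])
print("lever pred", (np.array(proj("top",(.539,.197,.065)))-[220,120])*3, (np.array(proj("top",(.545,.197,.116)))-[220,120])*3)
print("pad",onz("top",445.7,223.3,.006),onz("scene",160+165/3,150+177/3,.006))
print("patch",onz("top",152.5,200.5,.105),onz("scene",453,185,.105))
c=r.camera_info("wrist");print(c)
w=r.snapshot("wrist")[:,:,::-1].copy(); cv2.imwrite("pics/w5.png",w)
t=cv2.imread("pics/top4.png"); s=cv2.imread("pics/scene4.png")
A=cv2.resize(w[60:290,200:440],(480,460),interpolation=cv2.INTER_CUBIC)
B=cv2.resize(t[160:235,105:200],(315,248),interpolation=cv2.INTER_CUBIC)
C=cv2.resize(s[160:225,425:490],(248,248),interpolation=cv2.INTER_CUBIC)
out=np.zeros((500,800,3),np.uint8);out[:460,:480]=A;out[:248,480:795]=B;out[250:498,480:728]=C
cv2.imwrite("pics/c5.png",out)
```

```text
[ 0.42290171 -0.35223793  0.33084448]
lever pred [ 77.1862934  189.80466214] [ 65.52977448 176.35355748]
pad [ 0.42276445 -0.36268539  0.006     ] [ 0.42055795 -0.35605778  0.006     ]
patch [0.4915343  0.43972018 0.105     ] [0.49277993 0.44300645 0.105     ]
{'fx': 309.70691628693146, 'fy': 309.70691628693146, 'cx': 320.81148891878047, 'cy': 198.39799315158976, 'R': array([[-2.26161756e-03,  9.99997442e-01, -4.16349677e-05],
       [ 9.62646730e-01,  2.18841708e-03,  2.70751701e-01],
       [ 2.70751099e-01,  5.72257035e-04, -9.62649217e-01]]), 't': array([ 0.35278681, -0.46982123,  0.36214255])}
```

View pics/c5.png

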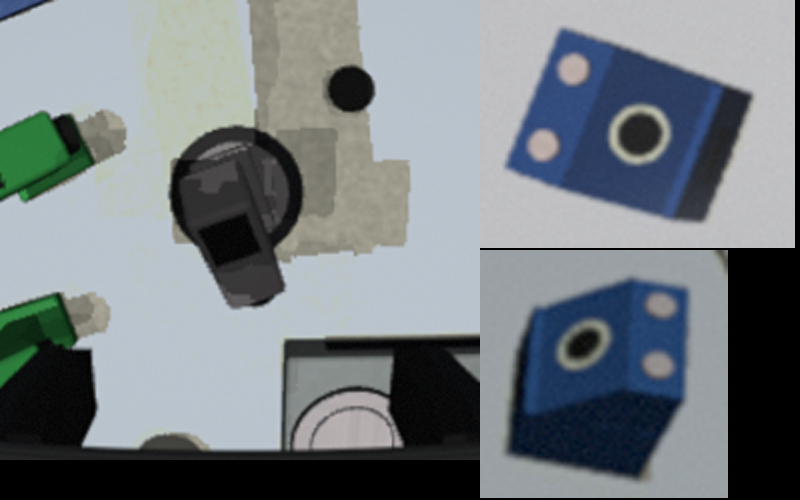

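The wrist crop shows the thermometer with its rear display at (230,240) and its front-top edge at (232,305)–(285,290), so it faces +x and slightly +y. The bath hood, with its patch at top pixel (153,200), faces roughly -y. Now I'll cast rays.

Run:
```python
from h import *
c=dict(r.camera_info("wrist"))
w=lambda a,b,z:onz("wrist",200+a/2,60+b/2,z,c)
f1,f2=w(232,305,.1275),w(285,290,.1275); print("front",f1,f2,np.linalg.norm(f1-f2))
d=f2-f1; yaw=np.arctan2(-d[0],d[1]); print("yaw",np.degrees(yaw))
m=(f1+f2)/2; print("origin from front", m[:2]-.0523*np.array([np.cos(yaw),np.sin(yaw)]))
for q in [(203,218),(257,212),(213,265),(265,250)]: print(q,w(*q,.173),w(*q,.1405))
print("pad",w(236,190,.006),w(170,190,.006),w(302,190,.006))
# patch by triangulation
o1,d1=ray("top",152.95,200.2);o2,d2=ray("scene",452,183.6)
k=np.linalg.lstsq(np.c_[d1,-d2],o2-o1,rcond=None)[0];print("patch",o1+k[0]*d1,o2+k[1]*d2)
T=lambda a,b,z:onz("top",105+(a-480)*95/315,160+b*75/248,z)
S=lambda a,b,z:onz("scene",425+(a-480)*65/248,160+(b-250)*65/248,z)
for nm,p,q in (("T rear",T(558,30,.135),T(508,165,.135)),("T crease",T(610,45,.135),T(568,185,.135)),("S crease",S(630,280,.135),S(630,390,.135)),("S rear",S(688,288,.135),S(684,400,.135))):
    v=q-p; print(nm,p,q,np.degrees(np.arctan2(v[1],v[0])))
s=r.get_state();print(s["tool_pos"],s["q"].round(2))
```

```text
front [ 0.47041307 -0.35745142  0.1275    ] [ 0.46104372 -0.32622746  0.1275    ] 0.032599385478068746
yaw 16.702877639357382
origin from front [ 0.41563504 -0.35687091]
(203, 218) [ 0.40994248 -0.37108906  0.173     ] [ 0.41583245 -0.37314785  0.1405    ]
(257, 212) [ 0.40687264 -0.34428344  0.173     ] [ 0.41243332 -0.34346683  0.1405    ]
(213, 265) [ 0.43408563 -0.36630593  0.173     ] [ 0.44256541 -0.36785165  0.1405    ]
(265, 250) [ 0.42622015 -0.34010098  0.173     ] [ 0.4338562  -0.33883572  0.1405    ]
pad [ 0.41841501 -0.35624267  0.006     ] [ 0.41825942 -0.40684913  0.006     ] [ 0.418063   -0.30573819  0.006     ]
patch [0.49174023 0.43568189 0.11185427] [0.49191457 0.43775287 0.11272676]
T rear [0.57295248 0.4929326  0.135     ] [0.46583073 0.52978789 0.135     ] 161.01419833055783
T crease [0.56023853 0.45090823 0.135     ] [0.44937364 0.48153957 0.135     ] 164.55482606542085
S crease [0.44975803 0.48692996 0.135     ] [0.56103038 0.45054856 0.135     ] -18.105574337097188
S rear [0.4646597  0.53401636 0.135     ] [0.57645534 0.49179669 0.135     ] -20.689065600357967
[ 0.42293753 -0.35217497  0.33099274] [ 1.27  0.74 -1.26  1.64  0.72  1.31  1.46]
```

Call:
move_arm([
  [[1,-3,-3,30,0,0,-8],[1,-3,-3,80,0,0,-16.5],[1,-3,-3,130,0,0,-16.5],[1,-3,-3,170,0,0,-16.5],[1,-3,-3,195,0,0,-16.5],[1,-3,-3,211,0,0,-16.5],[1,-3,-3,211,0,0,-16.5]],
], newtons=25)

```text
clock: 20.23
tool_pos: [0.4253, -0.3564, 0.1194]
eef_rot: [-0.144, 0.99, 0.0, -0.0]
contact_force: [-0.0, 0.4, -0.7]
opening: 1.0
finger_force: 0.0
```

Run:
```python
from h import *
s=r.get_state();print(s["tool_pos"],s["eef_rot"],s["contact_force"])
w=r.snapshot("wrist")[:,:,::-1].copy(); cv2.imwrite("pics/w6.png",w)
```

```text
[ 0.42534353 -0.35636311  0.11941964] [-1.44376875e-01  9.89522647e-01  3.62644472e-04 -3.41414020e-04] [-0.01760734  0.38826905 -0.65935711]
```

View pics/w6.png

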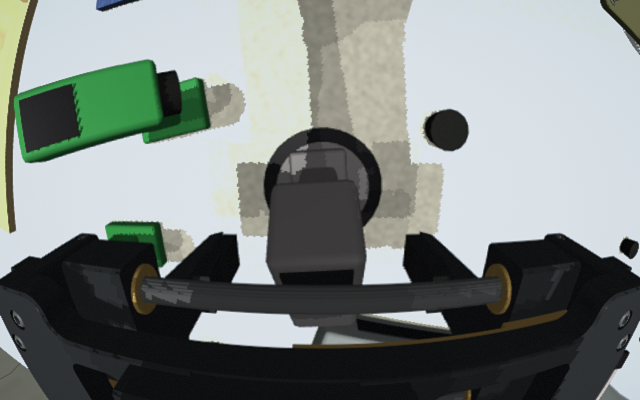

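The close view shows the grey head with its rear face from row 185 to 270 and the display behind it at row 270, centred at column 322. These rows fit a thermometer facing +x; if it faced -x the head would start near row 131. Gripping now.

Call:
move_arm([
  [[0,0,0,0,0,0,0],[0,0,0,0,0,0,0],[0,0,0,0,0,0,0],[0,0,0,0,0,0,0],[0,0,0,0,0,0,0],[0,0,0,0,0,0,0],[0,0,0,-30,0,0,0],[0,0,0,-90,0,0,0],[0,0,0,-120,0,0,0],[0,0,0,-120,0,0,0]],
], newtons=30)

```text
clock: 21.52
tool_pos: [0.4264, -0.3573, 0.2415]
eef_rot: [-0.144, 0.99, -0.001, 0.001]
contact_force: [-0.6, -0.1, -2.7]
opening: 0.404
finger_force: 29.4
```

Run:
```python
from h import *
s=r.get_state(); R=toolR(s); print(s["tool_pos"],s["q"].round(2))
# held: tool x = -thermo x ; head at grasp point offset: TCP = head + (-.001 rear?,0,-.015)
yaw=np.radians(71.1); P=np.array([.4925,.440,.105])
f=np.array([np.cos(yaw),np.sin(yaw),0]); d=f*np.cos(.611)-np.array([0,0,np.sin(.611)])
tip=P-.10*d; head=tip-.052*d; tcp=head+[0,0,-.015]; print(tip,head,tcp)
cur=np.arctan2(-R[1,0],-R[0,0]); print("yaw now",np.degrees(cur),"turn tool z",-np.degrees(yaw-cur))
print("delta",delta(tcp))
```

```text
[ 0.42639931 -0.3573456   0.24145443] [ 1.25  0.87 -1.24  1.75  0.89  1.2   1.62]
[0.46596874 0.36250854 0.16236868] [0.45217249 0.32221298 0.1922004 ] [0.45217249 0.32221298 0.1772004 ]
yaw now 16.50982367423582 turn tool z -54.59017632576417
delta [-217.66675852  644.40925512   62.8537602 ]
```

Call:
move_arm([
  [[0,-10,30,0,0,0,-3],[0,-25,75,0,0,0,-6],[0,-42,125,0,0,0,-10],[0,-59,175,0,0,0,-14],[0,-76,225,0,0,0,-18],[0,-93,275,0,0,0,-22],[0,-110,325,0,0,0,-26],[0,-125,370,0,0,0,-30],[0,-135,400,0,0,0,-34],[0,-135,400,0,0,0,-34]],
])

```text
clock: 22.78
tool_pos: [0.4402, 0.0668, 0.2386]
eef_rot: [-0.429, 0.903, 0.001, -0.001]
contact_force: [-0.4, -0.1, -2.5]
opening: 0.41
finger_force: 29.4
```

Run:
```python
from h import *
s=r.get_state(); R=toolR(s); print(s["tool_pos"],s["q"].round(2),s["opening"],s["contact_force"])
cur=np.arctan2(-R[1,0],-R[0,0]); print("turn",-71.1+np.degrees(cur)); print("delta",delta([.452,.322,.177]))
```

```text
[0.44020854 0.06682074 0.23855185] [ 0.51  0.78 -1.34  2.05  0.89  1.07  1.19] 0.4101341781247863 [-0.36939734 -0.08097397 -2.54204795]
turn -20.288384197078315
delta [-205.25173209  151.96972444   61.81466154]
```

Call:
move_arm([
  [[0,-35,25,0,0,0,-4],[0,-75,55,0,0,0,-9],[0,-115,85,0,0,0,-14],[0,-155,115,10,0,0,-18],[0,-190,140,30,0,0,-20.3],[0,-203,151,50,0,0,-20.3],[0,-205,152,62,0,0,-20.3],[0,-205,152,62,0,0,-20.3],[0,-205,152,62,0,0,-20.3]],
])

```text
clock: 23.9
tool_pos: [0.4546, 0.3183, 0.1779]
eef_rot: [-0.579, 0.815, -0.0, -0.0]
contact_force: [1.0, -0.0, -2.6]
opening: 0.408
finger_force: 29.4
```

Run:
```python
from h import *
s=r.get_state(); R=toolR(s); print(s["tool_pos"],s["opening"],s["contact_force"])
print("yaw",np.degrees(np.arctan2(-R[1,0],-R[0,0])))
a=r.snapshot("top")[:,:,::-1]; b=r.snapshot("scene")[:,:,::-1]
cv2.imwrite("pics/top7.png",a);cv2.imwrite("pics/scene7.png",b)
A=cv2.resize(a[140:260,90:250],(800,600)[0:2] and (400,300),interpolation=cv2.INTER_CUBIC)
B=cv2.resize(b[100:250,300:500],(400,300),interpolation=cv2.INTER_CUBIC)
cv2.imwrite("pics/c7.png",cv2.resize(np.hstack([A,B]),(800,300)))
tip=[.466,.3625,.1624]
print("tip",(np.array(proj("top",tip))-[90,140])*2.5,(np.array(proj("scene",tip))-[300,100])*2+[400,0])
```

```text
[0.45456074 0.31826726 0.17789309] 0.4084698810121907 [ 1.00593748 -0.02122013 -2.58608585]
yaw 70.72964227161467
tip [207.75711596 170.76587639] [662.0676252  141.21614278]
```

View pics/c7.png

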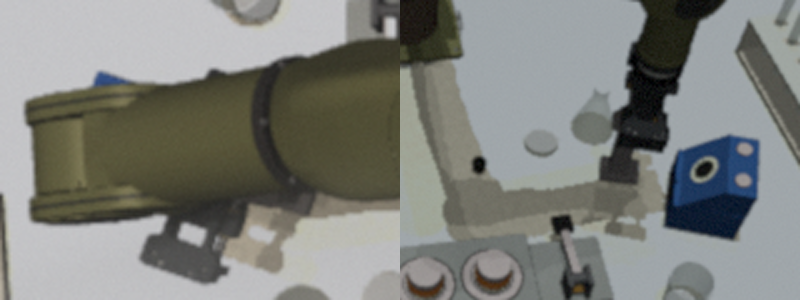

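The thermometer is held in front of the bath, but it is mostly hidden in these views (patch at crop (705,168)). I'll trim the position and hold still, then check from the wrist.

Call:
move_arm([
  [[0,-3,4,1,0,0,0],[0,-3,4,1,0,0,0],[0,-3,4,1,0,0,0],[0,-3,4,1,0,0,0],[0,-3,4,1,0,0,0],[0,-3,4,1,0,0,0],[0,-3,4,1,0,0,0],[0,-3,4,1,0,0,0],[0,-3,4,1,0,0,0],[0,-3,4,1,0,0,0]],
])

```text
clock: 25.25
tool_pos: [0.4512, 0.3238, 0.1767]
eef_rot: [-0.58, 0.815, -0.0, 0.0]
contact_force: [-0.1, -1.1, -2.6]
opening: 0.407
finger_force: 29.4
```

Call:
move_arm([
  [[0,0,0,0,0,0,0],[0,0,0,0,0,0,0],[0,0,0,0,0,0,0],[0,0,0,0,0,0,0],[0,0,0,0,0,0,0],[0,0,0,0,0,0,0],[0,0,0,0,0,0,0],[0,0,0,0,0,0,0],[0,0,0,0,0,0,0],[0,0,0,0,0,0,0]],
])

```text
clock: 26.5
tool_pos: [0.4512, 0.3238, 0.1767]
eef_rot: [-0.579, 0.815, -0.0, -0.0]
contact_force: [-0.5, 0.4, -2.2]
opening: 0.409
finger_force: 29.4
```

Run:
```python
from h import *
s=r.get_state(); R=toolR(s); yaw=np.arctan2(-R[1,0],-R[0,0])
f=np.array([np.cos(yaw),np.sin(yaw),0]); d=f*np.cos(.611)-np.array([0,0,np.sin(.611)]); l=np.array([-f[1],f[0],0]); n=np.cross(d,l)
tip=s["tool_pos"]+[0,0,.015]+.052*d; P=np.array([.4925,.440,.105])
print(s["tool_pos"],np.degrees(yaw),"beam xyz of patch mm",1000*np.array([d,l,n])@(P-tip))
w=r.snapshot("wrist")[:,:,::-1]; b=r.snapshot("scene")[:,:,::-1]
cv2.imwrite("pics/w8.png",w);cv2.imwrite("pics/scene8.png",b)
c=r.camera_info("wrist"); org=s["tool_pos"]+[0,0,.015]-.008*f-[0,0,.128]
T=lambda x,y,z:org+f*x+l*y+[0,0,z]
for nm,q in dict(rbot=(-.0363,0,.1345),rtop=(-.0133,0,.1673),foot=(0,0,0),footrear=(-.033,0,0)).items(): print(nm,np.round(proj("wrist",T(*q),c)), "scene",np.round((np.array(proj("scene",T(*q)))-[370,80])*4+[320,0]))
print("tip scene",np.round((np.array(proj("scene",tip))-[370,80])*4+[320,0]))
B=cv2.resize(b[80:190,370:480],(440,440),interpolation=cv2.INTER_CUBIC); B=cv2.convertScaleAbs(B,alpha=1.5,beta=25)
out=np.zeros((440,800,3),np.uint8); out[:400,:320]=w[:,160:480]; out[:,320:760]=B
cv2.imwrite("pics/c8.png",out)
```

```text
[0.4511842  0.32378937 0.1766998 ] 70.8280510523762 beam xyz of patch mm [98.75793092 -0.86024775 -0.25877824]
rbot [324. 173.] scene [466. 316.]
rtop [325. 262.] scene [503. 295.]
foot [323. 185.] scene [480. 422.]
footrear [323. 147.] scene [441. 415.]
tip scene [566. 362.]
```

View pics/c8.png

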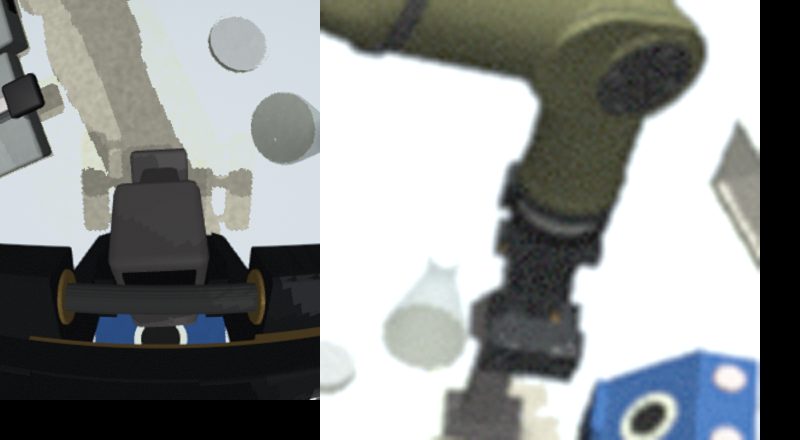

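The wrist view shows the head at crop column 160 and the patch straight ahead at (160,337), and the foot is upright. Sighting was held for over 2 s. Returning the thermometer to the pad.

Call:
move_arm([
  [[0,8,-2,-25,0,0,0],[0,30,-9,-55,0,0,2],[0,70,-21,-62,0,0,6],[0,110,-33,-62,0,0,10],[0,150,-45,-62,0,0,14],[0,195,-58,-62,0,0,18],[0,230,-70,-62,0,0,20],[0,246,-74,-62,0,0,20],[0,246,-74,-62,0,0,20]],
])

```text
clock: 27.72
tool_pos: [0.4401, 0.0659, 0.2386]
eef_rot: [-0.428, 0.904, -0.0, -0.0]
contact_force: [0.1, -0.4, -2.2]
opening: 0.413
finger_force: 29.4
```

Run:
```python
from h import *
s=r.get_state(); R=toolR(s); print(s["tool_pos"],s["q"].round(2),s["opening"])
print("turn",-16.5+np.degrees(np.arctan2(-R[1,0],-R[0,0])),"delta",delta([.4255,-.3565,.24]))
```

```text
[0.44013948 0.06588325 0.23858475] [ 0.51  0.78 -1.33  2.06  0.89  1.07  1.19] 0.4129412921978833
turn 34.20163480459591 delta [ 336.1378896  -256.19160826   -1.05345259]
```

Call:
move_arm([
  [[0,24,-18,0,0,0,3],[0,60,-46,0,0,0,7],[0,100,-76,0,0,0,12],[0,140,-107,0,0,0,16],[0,180,-137,0,0,0,20],[0,220,-168,0,0,0,24],[0,260,-198,0,0,0,28],[0,300,-229,0,0,0,32],[0,330,-251,0,0,0,34],[0,336,-256,0,0,0,34]],
])

```text
clock: 28.98
tool_pos: [0.427, -0.3567, 0.2383]
eef_rot: [-0.144, 0.99, 0.0, 0.0]
contact_force: [-0.9, 0.6, -2.4]
opening: 0.413
finger_force: 29.4
```

Call:
move_arm([
  [[0,0,0,0,0,0,0],[0,0,0,0,0,0,0],[0,0,0,0,0,0,0]],
])

```text
clock: 29.35
tool_pos: [0.4271, -0.3537, 0.239]
eef_rot: [-0.148, 0.989, -0.0, 0.0]
contact_force: [-0.3, 0.0, -2.7]
opening: 0.409
finger_force: 29.4
```

Run:
```python
from h import *
s=r.get_state(); R=toolR(s); print(s["tool_pos"],s["opening"],"yaw",np.degrees(np.arctan2(-R[1,0],-R[0,0])),"delta",delta([.4255,-.3565,.1194]))
```

```text
[ 0.42705035 -0.35366622  0.23901474] 0.40906350981271505 yaw 16.993024355165872 delta [  2.34761728  -2.24493118 119.61425177]
```

Call:
move_arm([
  [[0,2,-2,40,0,0,0],[0,2,-2,80,0,0,0],[0,2,-2,105,0,0,0],[0,2,-2,115,0,0,0],[0,2,-2,119,0,0,0],[0,2,-2,119,0,0,0],[0,2,-2,119,0,0,0]],
])

```text
clock: 30.22
tool_pos: [0.4257, -0.3578, 0.1206]
eef_rot: [-0.146, 0.989, -0.001, 0.001]
contact_force: [-0.1, -0.2, -0.9]
opening: 0.411
finger_force: 29.4
```

Call:
move_arm([
  [[0,0,0,1,0,0,0],[1,0,0,1,0,0,0],[1,0,0,1,0,0,0],[1,0,0,1,0,0,0],[1,0,0,1,0,0,0],[1,0,0,-20,0,0,0],[1,0,0,-70,0,0,0],[1,0,0,-130,0,0,0],[1,0,0,-180,0,0,0],[1,0,0,-180,0,0,0]],
])

```text
clock: 31.48
tool_pos: [0.4274, -0.3574, 0.3037]
eef_rot: [-0.146, 0.989, -0.002, 0.003]
contact_force: [-0.7, 0.3, 0.1]
opening: 0.997
finger_force: 0.0
```

Call:
move_arm([
  [[1,40,-40,0,0,0,0],[1,80,-90,0,0,0,0],[1,110,-140,0,0,0,0],[1,110,-180,0,0,0,0],[1,110,-180,0,0,0,0],[1,110,-180,0,0,0,0]],
])

```text
clock: 32.22
tool_pos: [0.3722, -0.5601, 0.2987]
eef_rot: [-0.147, 0.989, 0.001, -0.0]
contact_force: [0.0, 1.4, 0.7]
opening: 1.003
finger_force: 0.0
```

Run:
```python
from h import *
print(r.get_state()["tool_pos"],r.get_state()["contact_force"])
boxes={"top":{"pans":(130,190,270,435),"lever":(130,195,225,270),"thermo":(195,250,420,475)},
"scene":{"pans":(220,275,222,370),"lever":(190,255,368,405),"thermo":(165,230,190,235)}}
for n in boxes:
    im=r.snapshot(n)[:,:,::-1]; cv2.imwrite(f"pics/{n}9.png",im)
    for k,(a,b,c,d) in boxes[n].items():
        ref=cv2.imread(f"pics/{n}{'0' if k=='thermo' else '4'}.png")[a:b,c:d]
        df=cv2.absdiff(cv2.GaussianBlur(ref,(3,3),0),cv2.GaussianBlur(im[a:b,c:d].copy(),(3,3),0)).max(2)
        g=lambda q:cv2.cvtColor(q,cv2.COLOR_BGR2GRAY).astype(np.float32)
        print(n,k,"changed px",(df>30).sum(),"max",df.max(),"shift",np.round(cv2.phaseCorrelate(g(ref.copy()),g(im[a:b,c:d].copy())),2))
```

```text
[ 0.37222765 -0.56014031  0.29874097] [0.02108016 1.37809559 0.65518248]Traceback (most recent call last):
  File "<stdin>", line 11, in <module>
    return _wrapfunc(a, 'round', decimals=decimals, out=out)
    return _wrapit(obj, method, *args, **kwds)
    conv = _array_converter(obj)
ValueError: setting an array element with a sequence. The requested array has an inhomogeneous shape after 1 dimensions. The detected shape was (2,) + inhomogeneous part.
```

Run:
```python
from h import *
boxes={"top":{"pans":(130,190,270,435),"lever":(130,195,225,270),"thermo":(195,250,420,475)},
"scene":{"pans":(220,275,222,370),"lever":(190,255,368,405),"thermo":(165,230,190,235)}}
g=lambda q:cv2.cvtColor(q,cv2.COLOR_BGR2GRAY).astype(np.float32)
for n in boxes:
    im=r.snapshot(n)[:,:,::-1].copy(); cv2.imwrite(f"pics/{n}9.png",im)
    for k,(a,b,c,d) in boxes[n].items():
        ref=cv2.imread(f"pics/{n}{'0' if k=='thermo' else '4'}.png")[a:b,c:d].copy(); cur=im[a:b,c:d].copy()
        df=cv2.absdiff(cv2.GaussianBlur(ref,(3,3),0),cv2.GaussianBlur(cur,(3,3),0)).max(2)
        sh,res=cv2.phaseCorrelate(g(ref),g(cur))
        ys,xs=np.where(df>30); print(n,k,"changed",len(ys),"max",df.max(),"shift",np.round(sh,2),round(res,2), (xs.mean()+c,ys.mean()+a) if len(ys) else "")
```

```text
top pans changed 292 max 128 shift [0.03 0.06] 0.77 (np.float64(345.3424657534247), np.float64(183.68150684931507))
top lever changed 0 max 22 shift [ 0.52 -0.05] 0.96 
top thermo changed 51 max 49 shift [ 0.2  -0.07] 0.99 (np.float64(472.3921568627451), np.float64(242.62745098039215))
scene pans changed 0 max 9 shift [-0.01  0.01] 0.98 
scene lever changed 0 max 6 shift [-0.03  0.01] 0.99 
scene thermo changed 103 max 54 shift [ 0.48 -0.04] 1.01 (np.float64(191.98058252427185), np.float64(179.4757281553398))
```

Jars and lever are unchanged since the press. The thermometer is back on its pad to within a pixel, and the remaining differences lie at the edges of the checked windows, where the arm or its shadow was in one of the pictures. Handing in.

```bash
python3 -c "
from plant import r
print(r.finish_job())"
```

```text
the job is handed in; nothing more can be done
None
```

The job is handed in, and the result of the judging was not shown: the three jars present are centred on pans 1, 2 and 3, the lever is down in its detent, the patch was sighted from about 10 cm for over 2 s, and the thermometer is back upright on its pad.

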